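Open the safety-capped waste jar and discard the used vial

TASK

Discard the used red-capped vial in the waste jar: take off the jar's red safety cap (push it down firmly, but not brutally, and keep it pushed while you turn it counter-clockwise about a sixth of a turn, then lift it off; never force it against the catches), set the cap down flat inside the blue tray with its open side down, and put the red-capped vial into the open jar. Leave the blue-capped vial and all the other things where they stand.

Things in the scene. Friction and masses are not known exactly. Their poses are not given: they have to be found in the camera images.
- jar: White round waste jar with a yellow band, 90 mm diameter, bolted to the worktop on a dark 120 mm disc, fixed. Origin: centre of the disc's underside, z up. The shoulder ends and the 42 mm neck begins 88 mm up; the locked cap covers heights 100 to 130 mm. Forcing the cap against the hooks or the end stop with over 100 N (about 2.5 N m of turning) breaks them.
- jar_catch (a point): Point on the jar's axis, 105 mm up, at the underside of three hooks on the neck, 120 degrees apart, that hold the cap's lugs. Each has a tooth 4.5 mm deep on its counter-clockwise side: the cap must sink over 4.5 mm (14 N push) to turn; it bottoms hard at 7 mm (18 N). Held down, it turns counter-clockwise from above; it lifts off once turned 37 to 90 degrees (60 is right; end stop at 90).
- jar_mouth (a point): Centre of the jar's open mouth (upper edge of the black sleeve when the cap is off), 131 mm above the jar's origin; the clear opening is 30 mm wide and widens to 82 mm below the shoulder.
- cap: Red ribbed round safety cap, 64 mm diameter, 30 mm high, about 100 g, three small white tabs on top above its three inner lugs; loose, held only by the hooks, which stand over the lugs when locked. Pressed too little, it stays caught. Origin: centre of its open underside, z up to its closed top, x over one lug.
- tray: Shallow blue square tray, 150 x 150 mm outside, rim 10 mm high, floor and walls 4 mm thick, fixed to the worktop. Origin: centre of its underside, z up.
- red_vial: Used glass vial with a red cap, standing upright and loose on the worktop, 12 mm diameter, 32 mm high, 12 g. Origin: centre of its underside, z up.
- blue_vial: The same vial with a blue cap, standing loose near by; a bystander.
- beaker: Small glass beaker, 60 mm wide, 69 mm high, loose bystander behind the work.
- wash: White wash bottle with red top and bent jet, 188 mm high, loose bystander at the back right.
- cylinder: Glass measuring cylinder on a blue foot, 188 mm high, loose bystander at the front right.
- dropper_bottle: Brown dropper bottle, 102 mm high, loose bystander behind the work.
- sleeve: Black sealing sleeve, 36 mm outside, 30 mm inside, 18 mm high, in the jar's neck under the cap; not to be handled. It slides down on a spring and pushes the cap up with 7 N when locked, 1.75 N more per mm pressed. Pressing the cap on it with over 40 N crushes the seal. Origin: centre of its underside.
There are look-alikes about, which are no part of the job. Several things have the shape of the cap; the one meant has the colours described above.

How it is judged:
By the outcome, as a careful person would: the job done as asked, in the order asked, and still so for the second after the job is handed in, with the robot touching nothing.
It also fails if it takes over 54 s, if anything falls off the work surface, if the arm or the gripper's body presses on something with over 40 N, if the wrist force passes 120 N, or if a joint passes its speed limit or range.

ROBOT

A 6-joint arm with a two-finger parallel gripper is mounted at the origin on a cart in front of the work surface, level with it; the furniture and walls round the work are solid. World frame = base frame: x ahead of the robot, y to its left, z up, the work surface at z = 0. Lengths are in mm, angles in rad, forces in N, time in s.
With the tool pointing down it reaches from about 325 to 850 mm from the base axis. Payload 4.4 kg.
Tool frame: the origin (TCP) lies between the finger pads; the fingertips stand ctrl.nose_length ahead of it and the grasp point (between the pads) lies 11 mm behind it (ctrl.nose_length is the distance from the TCP to the fingertips, in mm); z points along the fingers, y is the line along which they close (so a half turn about z gives the same grasp; the last joint's range is limited). The gripper opens to 94 mm and grips with 3 to 60 N. Pads are 16 mm wide; open, the fingers measure 119 mm over their backs; the gripper's body (75 mm by 177 mm) begins 78 mm behind the grasp point.
Start: joints at [0.976, 0.207, 1.542, -0, 1.393, -0.15], TCP at [247.419, 519.048, 213.447] pointing down, gripper open.
Joint ranges: [-2.73, 2.73], [-0.86, 2.22], [0.23, 2.46], [-1.11, 4.25], [0.08, 2.63], [-2.82, 2.82]. Speed limits (rad/s): [2.79, 2.79, 3.14, 3.14, 3.14, 3.14].

INTERFACE

Orientations are given as a unit quaternion [x, y, z, w].
In Python, from workcell import ctrl gives the robot as it stands.
- The arm moves only by the tool apply_moves, never from a script. Its argument "plan" is a list of rows, each a list of 3 entries, a list of its own where there are three numbers: the shift along the world's x, y, z in units of 30 mm (1.0 is 30 mm), then the turn about the world's z in units of 5 degrees (1.0 is 5 degrees), then the finger opening in mm, from 0 to 94. A call has 1 to 5 rows; each row is the pose to reach, as a shift and turn from the pose commanded when the call began; what a row does not reach only later rows make up. A row lasts 1/12 s, in which the tool goes at most 41.7 mm and 7.16 degrees, less where a joint would pass 70% of its speed; a pose out of reach is approached as far as the arm can. A call with a gripper value outside its range is refused whole. The fingers move at their own pace and stop on an object; "squeeze" is the grip in N (left out, the last holds). Time passes only in rows, so rows that repeat a pose let the fingers close. It gives the time, the measured TCP pose, the force, the opening and the grip force at its end, in the units of the state.
- ctrl.state(): the state, without advancing time (a new reading comes with each control period).
- ctrl.snapshot(name): name is "side" or "top" or "wrist"; returns a dict with "frame" (400x640x3 uint8, red, green, blue), "range_z" (400x640 float32, mm along the optical axis (not along the pixel's ray), 0 where there is no reading), "fx", "fy", "cx", "cy" (pixels), "extrinsics" (4x4, takes a point from world to camera coordinates). Camera axes: x right, y down, z forward; pixel columns grow to the right and rows downward; lengths in mm; the calibration is good to about 2 mm. A picture is of the moment at which its call begins.
- ctrl.job_done(): hands the job in; it is judged then, once.
The state is a dict: "clock": time; "joint_pos": joint angles; "qvel": joint speeds; "joint_efforts": joint torques, N m; "eef_pos": TCP position; "tool_rot": TCP orientation; "ft_force": force on the tool from outside, world axes, zero at the start; "ft_torque": the same for the moment, N m; "gripper_width": opening from 0.0 (shut) to 1.0 (fully open); "finger_force": force on a finger pad.
Only numpy, scipy, OpenCV 4.12 (cv2) and the standard library are available. Lean on these libraries where they do the work, as an engineer would, in place of code of your own. Each camera call takes 0.05 s, during which the arm holds its last target. There are 200 camera calls.

## Working session

There is one attempt and no reset: what is moved stays moved. The work goes in short steps, Python scripts to look and compute and a tool call to move; the robot and the scene stay as the last step left them, time stands still between calls to the robot, and variables do not carry over. Pictures are saved under pics/ and viewed, at most 10 in all, crops included, and the job is handed in when it is done.

Besides the shell and the picture viewer there is one more tool, called after "Request:" as name(argument=value, ...) on one line, values as JSON. apply_moves: Moves the arm, as the interface text tells. Its arguments: {"type":"object","properties":{"plan":{"type":"array","items":{"type":"array"}},"squeeze":{"type":"number"}},"required":["plan"]}

```bash
mkdir -p pics
cat > h.py <<'E'
import numpy as np, cv2
from workcell import ctrl
def snap(n,save=None):
    s=ctrl.snapshot(n)
    if save: cv2.imwrite('pics/'+save,s['frame'][:,:,::-1])
    np.savez('/tmp/'+n+'.npz',**s); return s
def cloud(s):
    z=s['range_z']; v,u=np.mgrid[:z.shape[0],:z.shape[1]]
    P=np.stack([(u-s['cx'])/s['fx']*z,(v-s['cy'])/s['fy']*z,z],-1)
    E=s['extrinsics']; W=(P-E[:3,3])@E[:3,:3]
    W[z<=0]=np.nan; return W
E
python3 - <<'E'
from h import *
print(ctrl.nose_length, ctrl.state())
a=snap('top','top1.png'); b=snap('side','side1.png')
E
```

```text
8.0 {'clock': 0.0, 'joint_pos': array([ 9.75527999e-01,  2.07443777e-01,  1.54292742e+00, -3.52942179e-05,
        1.39346621e+00, -1.50486388e-01]), 'qvel': array([ 0.00197992, -0.00016528, -0.00181523,  0.00134822, -0.00080846,
        0.00090106]), 'joint_efforts': array([ 8.09182111e-04, -3.70861530e+01, -2.81419855e+01,  6.97745592e-02,
        3.58200527e-02, -1.34557622e-04]), 'eef_pos': array([246.97490929, 518.40040299, 212.28986168]), 'tool_rot': array([ 2.20559144e-01,  9.75372956e-01, -1.05157463e-03, -3.92703582e-04]), 'ft_force': array([ 0.60016308, -0.20988662, -0.2745723 ]), 'ft_torque': array([-0.06040519, -0.0028777 ,  0.0052874 ]), 'finger_force': 0.0, 'gripper_width': 0.998189947172301}
```

View pics/top1.png

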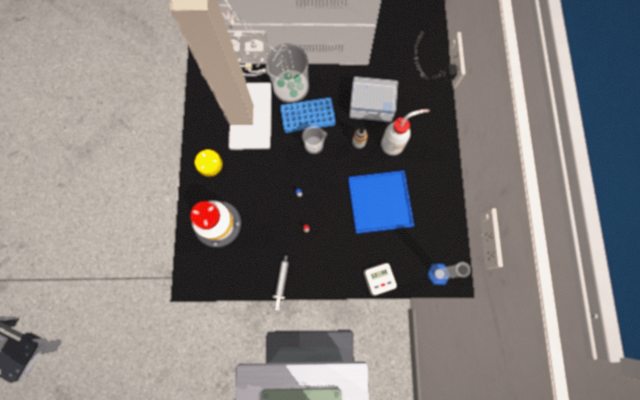

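View pics/side1.png

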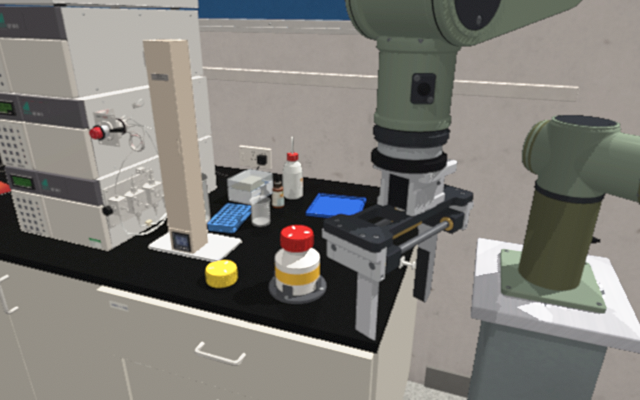

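Top view: the red cap with white tabs is on the jar at about (206,215). The look-alikes are the yellow cap at (208,162) and the red top of the wash bottle at (400,125). The red vial is at (306,228), the blue vial at (299,192) and the tray at (381,202). The red ribbed cap with white tabs on the yellow-banded jar fits the description, so I'll confirm it in a crop and measure.

Run:
```python
from h import *
for n in ('top','side'):
    s=dict(np.load(f'/tmp/{n}.npz')); W=cloud(s); f=cv2.cvtColor(s['frame'],cv2.COLOR_RGB2HSV); h,sa,v=[f[...,i].astype(int) for i in range(3)]
    E=s['extrinsics']; print(n,'cam',-E[:3,:3].T@E[:3,3],s['fx'])
    red=((h<8)|(h>172))&(sa>150)&(v>90); blue=(h>100)&(h<128)&(sa>150)&(v>60)
    for nm,m in (('red',red),('blue',blue)):
        k,l,st,c=cv2.connectedComponentsWithStats(m.astype(np.uint8))
        for i in range(1,k):
            if st[i,4]<6: continue
            p=W[l==i]; p=p[~np.isnan(p[:,0])]
            if len(p): print(nm,c[i].round(),st[i,4],'med',np.median(p,0).round(),'lo',np.percentile(p,3,0).round(),'hi',np.percentile(p,97,0).round())
    # cap top plane + tabs
    cap=(W[...,2]>122)&(W[...,2]<137)&(abs(W[...,0]-0)<2000)
    if n=='top':
        c=cap.copy(); c[:190]=0; c[:,:180]=0;c[:,250:]=0;c[250:]=0
        p=W[c]; xy=p[:,:2]; (cx,cy),r=cv2.minEnclosingCircle(xy.astype(np.float32)); print('captop',cx,cy,r,len(p),np.median(p[:,2]))
        t=c&(sa<90)&(v>150); 
        for q in W[t]: print(q.round(), np.degrees(np.arctan2(q[1]-cy,q[0]-cx)).round())
a=dict(np.load('/tmp/top.npz'))['frame'][140:250,180:320,::-1]
b=dict(np.load('/tmp/side.npz'))['frame'][215:305,190:340,::-1]
cv2.imwrite('pics/crop1.png',np.vstack([cv2.resize(a,(480,330),interpolation=2),cv2.resize(b,(480,260),interpolation=2)]))
```

```text
top cam [ 309.82228739  -50.45984893 1059.57794449] 408.2800124389708
red [401. 125.] 166 med [ 708. -250.  137.] lo [ 693. -301.   -2.] hi [ 790. -235.  140.]
red [204. 215.] 575 med [496. 219. 129.] lo [468. 189.  -1.] hi [536. 290. 132.]
red [305. 226.] 23 med [482. -12.  28.] lo [477. -20.  -5.] hi [492.  -5.  35.]
blue [613. 137.] 16405 med [ 520. -428.  562.] lo [ 266. -430.  521.] hi [ 695. -427.  629.]
blue [308. 114.] 1271 med [797. -24.  16.] lo [758. -88.  -2.] hi [838.  46.  21.]
blue [380. 202.] 3456 med [ 548. -211.    3.] lo [ 475. -285.   -2.] hi [ 624. -137.    9.]
blue [298. 190.] 18 med [579.   7.  30.] lo [573.   0.  -3.] hi [589.  15.  34.]
blue [436. 274.] 190 med [ 353. -339.    6.] lo [ 333. -365.   -3.] hi [ 383. -325.   10.]
captop 496.64837646484375 217.46022033691406 32.217220306396484 587 128.83803968318875
[526. 205. 126.] -24.0
[521. 197. 125.] -39.0
[513. 203. 129.] -41.0
[514. 190. 124.] -57.0
[511. 206. 127.] -38.0
[511. 203. 129.] -46.0
[511. 201. 128.] -49.0
[508. 207. 130.] -41.0
[509. 205. 129.] -46.0
[508. 203. 130.] -52.0
[504. 241. 132.] 74.0

[... 337 characters left out ...]
836630294
red [ 96. 132.] 110 med [926. 259. 300.] lo [920. 246. 291.] hi [938. 263. 309.]
red [292. 156.] 69 med [ 704. -239.  135.] lo [ 693. -258.  123.] hi [ 721. -232.  140.]
red [  4. 187.] 93 med [1612.   23.    4.] lo [1571.  -15.   -0.] hi [1672.   56.    5.]
red [297. 238.] 738 med [493. 236. 125.] lo [466. -45.  -0.] hi [622. 251. 131.]
blue [274.   9.] 2641 med [ 839. -429.  546.] lo [ 619. -434.  523.] hi [1099. -423.  571.]
blue [335. 205.] 1127 med [ 562. -222.    4.] lo [ 482. -312.   -1.] hi [ 631. -131.   10.]
blue [240. 210.] 142 med [790. -69.  18.] lo [ 768. -131.   -0.] hi [856. -13.  21.]
blue [222. 228.] 133 med [784.  48.   9.] lo [755.  21.   0.] hi [821.  54.  19.]
```

View pics/crop1.png

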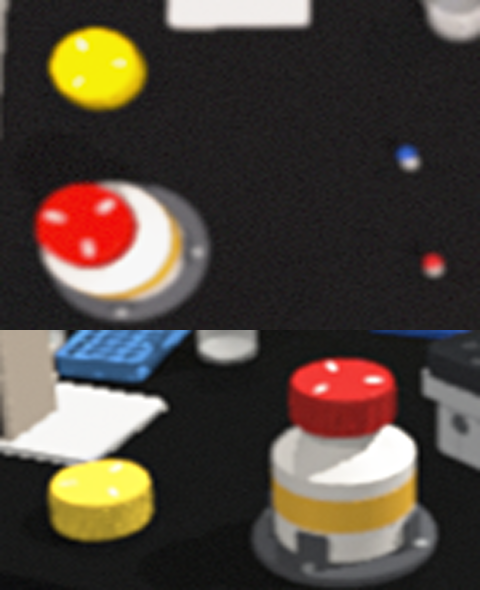

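The crop shows three white tabs on the red cap, which sits on the yellow-banded jar, so this is the right one. The other same-shaped cap is yellow. The cap centre is about (496.6, 217.5), with its top at about 130 mm as expected. The red vial is at about (483,-12) and the tray at about (549,-211). Next I'll move above the jar.

Request:
apply_moves(plan=[[[1.1,-1.3,0],-1,94],[[2.0,-2.4,0],-2,94],[[2.8,-3.4,0],-3,94],[[3.6,-4.4,0],-4,94],[[4.4,-5.3,0],-5,94]], squeeze=20)

```text
clock: 0.52
eef_pos: [379.7, 358.1, 212.9]
tool_rot: [0.428, 0.904, -0.001, -0.0]
ft_force: [0.1, 0.7, -0.1]
gripper_width: 1.0
finger_force: 0.0
```

Request:
apply_moves(plan=[[[0.8,-1.0,0],-1,94],[[1.6,-1.9,0],-1,94],[[2.4,-2.9,0],-1,94],[[3.2,-3.9,0],-1,94],[[3.9,-4.7,0],-1,94]])

```text
clock: 0.93
eef_pos: [497.3, 216.7, 213.0]
tool_rot: [0.466, 0.885, -0.0, -0.0]
ft_force: [0.2, 1.3, 1.3]
gripper_width: 1.0
finger_force: 0.0
```

Run:
```python
from h import *
from scipy.optimize import least_squares
s=snap('wrist','wrist1.png'); st=ctrl.state(); print(st['clock'],st['eef_pos'],st['tool_rot'],st['joint_pos'],st['ft_force'])
def fitc(p):
    return least_squares(lambda a:np.hypot(p[:,0]-a[0],p[:,1]-a[1])-a[2],[497,217,32],loss='soft_l1').x
W=cloud(s)
m=(np.hypot(W[...,0]-497,W[...,1]-217)<45)
z=W[...,2]; print('n',m.sum(),np.nanpercentile(z[m],[5,50,95]))
t=m&(z>122)&(z<138)
if t.sum()>50:
    hull=cv2.convexHull(W[t][:,:2].astype(np.float32))[:,0]; print('wrist cap',fitc(hull),cv2.minEnclosingCircle(hull),np.median(z[t]))
for n in ('top','side'):
    q=dict(np.load(f'/tmp/{n}.npz')); w=cloud(q); f=cv2.cvtColor(q['frame'],cv2.COLOR_RGB2HSV)
    t=(w[...,2]>(126.5))&(w[...,2]<136)&(np.hypot(w[...,0]-497,w[...,1]-217)<40)
    hull=cv2.convexHull(w[t][:,:2].astype(np.float32))[:,0]; print(n,fitc(hull),t.sum(),np.median(w[t][:,2]))
```

```text
0.9833 [501.07346121 212.7109781  213.10790749] [ 0.46778824  0.883837   -0.00110842  0.00225736] [ 0.24533142  0.14125856  1.61841464 -0.00475286  1.38004552 -0.35099147] [ 3.30662392 -2.02987414  0.26146082]
n 21509 [ 76.64849029 317.34760381 327.4029612 ]
wrist cap [498.44430719 219.65120624  31.8795145 ] ((498.84393310546875, 219.05262756347656), 32.53712844848633) 129.3190442153026
top [496.94183151 217.64293126  30.95156921] 520 129.04446849462374
side [496.9236971  220.74177774  31.16016123] 382 129.56938795839568
```

View pics/wrist1.png

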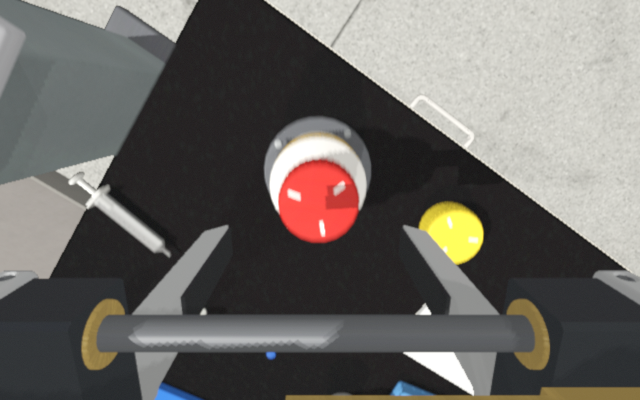

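The wrist view shows the red cap at (318,200) between the fingers, with the yellow look-alike off to the side at (452,233). I'll let the arm settle and remeasure.

Request:
apply_moves(plan=[[[0,0,0],0,94],[[0,0,0],0,94],[[0,0,-0.3],0,94],[[0,0,-0.3],0,94],[[0,0,-0.3],0,94]])

```text
clock: 1.4
eef_pos: [494.8, 219.9, 203.2]
tool_rot: [0.465, 0.886, -0.001, -0.001]
ft_force: [-0.5, -0.5, 0.3]
gripper_width: 0.997
finger_force: 0.0
```

Run:
```python
from h import *
s=snap('wrist'); st=ctrl.state(); print(st['clock'],st['eef_pos'],st['tool_rot'],st['ft_force'],st['ft_torque'])
W=cloud(s); z=W[...,2]
m=(np.hypot(W[...,0]-497,W[...,1]-219)<45)
for lo,hi in ((126,134),(-3,12),(84,92)):
    t=(np.hypot(W[...,0]-497,W[...,1]-219)<70)&(z>lo)&(z<hi)
    hull=cv2.convexHull(W[t][:,:2].astype(np.float32))[:,0]; print(t.sum(),cv2.minEnclosingCircle(hull),np.median(z[t]))
f=cv2.cvtColor(s['frame'],cv2.COLOR_RGB2HSV)
t=m&(z>122)&(f[...,1]<90)&(f[...,2]>150)
k,l,ss,c=cv2.connectedComponentsWithStats(t.astype(np.uint8))
for i in range(1,k):
    if ss[i,4]>20: print('tab',c[i],ss[i,4],W[l==i].mean(0).round(1))
```

```text
1.45 [495.25052812 219.95173081 203.78115129] [ 4.64629241e-01  8.85505034e-01 -4.38025240e-04 -5.58250780e-04] [ 0.40739185 -0.73547782 -0.55468232] [-0.04976453  0.01925849  0.02739048]
5260 ((498.7338562011719, 219.1020965576172), 31.85739517211914) 129.34519844745193
4458 ((497.0022888183594, 219.0006561279297), 69.99322509765625) 0.07336288735203483Traceback (most recent call last):
  File "<stdin>", line 7, in <module>
TypeError: 'NoneType' object is not subscriptable
```

Request:
apply_moves(plan=[[[0.07,0,-1.0],0,94],[[0.07,0,-2.0],0,94],[[0.07,0,-2.7],0,94],[[0.07,0,-3.05],0,94],[[0.07,0,-3.05],0,70]], squeeze=20)

```text
clock: 1.87
eef_pos: [495.9, 219.0, 110.1]
tool_rot: [0.465, 0.885, -0.002, -0.002]
ft_force: [-0.4, 0.2, 0.0]
gripper_width: 0.96
finger_force: 0.0
```

Request:
apply_moves(plan=[[[0,0,0],0,60],[[0,0,0],0,50],[[0,0,0],0,50],[[0,0,0],0,50],[[0,0,0],0,50]], squeeze=20)

```text
clock: 2.28
eef_pos: [498.6, 218.7, 114.4]
tool_rot: [0.465, 0.885, -0.0, 0.0]
ft_force: [-2.9, -3.3, 5.6]
gripper_width: 0.682
finger_force: 20.0
```

Request:
apply_moves(plan=[[[0,0,0],0,45],[[0,0,0],0,45],[[0,0,0],0,45],[[0,0,0],0,45]], squeeze=55)

```text
clock: 2.62
eef_pos: [498.7, 218.7, 114.4]
tool_rot: [0.465, 0.885, -0.0, 0.0]
ft_force: [-3.2, -2.5, 5.4]
gripper_width: 0.673
finger_force: 55.0
```

Request:
apply_moves(plan=[[[0,0,-0.1],0,45],[[0,0,-0.2],0,45],[[0,0,-0.2],0,45],[[0,0,-0.2],0,45]])

```text
clock: 2.95
eef_pos: [498.9, 218.8, 109.8]
tool_rot: [0.465, 0.885, -0.0, 0.0]
ft_force: [-6.6, -3.5, 13.0]
gripper_width: 0.672
finger_force: 55.0
```

Request:
apply_moves(plan=[[[0,0,-0.05],0,45],[[0,0,-0.1],0,45],[[0,0,-0.1],0,45],[[0,0,-0.1],0,45]])

```text
clock: 3.28
eef_pos: [498.9, 218.7, 107.6]
tool_rot: [0.465, 0.885, -0.0, 0.0]
ft_force: [-7.1, -3.7, 17.1]
gripper_width: 0.673
finger_force: 55.0
```

Sunk about 6.3 mm at 17 N. I'll turn it slowly while watching the torque.

Request:
apply_moves(plan=[[[0,0,0],0.6,45],[[0,0,0],1.2,45],[[0,0,0],1.8,45],[[0,0,0],2.4,45],[[0,0,0],3,45]])

```text
clock: 3.7
eef_pos: [499.4, 220.0, 108.0]
tool_rot: [0.345, 0.939, 0.001, 0.001]
ft_force: [-6.4, -0.4, 17.1]
gripper_width: 0.675
finger_force: 55.0
```

```bash
python3 -c "
from h import *
s=ctrl.state();print(s['ft_force'],s['ft_torque'],s['tool_rot'],s['eef_pos'],s['joint_pos'])"
```

```text
[-6.37415747 -0.40224273 17.07626323] [-0.22166113  1.43837213 -0.22374996] [3.45166898e-01 9.38540228e-01 1.29187740e-03 6.19614475e-04] [499.38094151 220.00826132 107.96778447] [ 2.55474474e-01  2.54267507e-01  1.71663294e+00  1.53591569e-03
  1.16819973e+00 -6.11087908e-01]
```

Request:
apply_moves(plan=[[[0,0,0],0.8,45],[[0,0,0],1.6,45],[[0,0,0],2.4,45],[[0,0,0],3.2,45],[[0,0,0],4,45]])

```text
clock: 4.12
eef_pos: [499.4, 220.1, 108.0]
tool_rot: [0.176, 0.984, 0.001, 0.001]
ft_force: [-6.2, -0.6, 16.2]
gripper_width: 0.676
finger_force: 55.0
```

Request:
apply_moves(plan=[[[0,0,0],1,45],[[0,0,0],2,45],[[0,0,0],3,45],[[0,0,0],4,45],[[0,0,0],5,45]])

```text
clock: 4.53
eef_pos: [500.1, 220.0, 108.2]
tool_rot: [-0.041, 0.999, 0.001, 0.002]
ft_force: [-5.6, 0.0, 16.2]
gripper_width: 0.677
finger_force: 55.0
```

Request:
apply_moves(plan=[[[0,0,0],0,45],[[0,0,0],0,45],[[0,0,0.1],0,45],[[0,0,0.2],0,45],[[0,0,0.3],0,45]])

```text
clock: 4.95
eef_pos: [500.1, 220.0, 115.5]
tool_rot: [-0.039, 0.999, 0.001, 0.002]
ft_force: [-0.2, 0.8, 2.6]
gripper_width: 0.674
finger_force: 55.0
```

```bash
python3 -c "
from h import *
s=ctrl.state();print(s['ft_force'],s['ft_torque'],s['tool_rot'],s['eef_pos'],s['joint_pos'])"
```

```text
[-0.23406814  0.75515552  2.56091057] [0.08159082 0.05694399 0.00763494] [-3.94297061e-02  9.99219392e-01  9.24322560e-04  2.24715005e-03] [500.14437953 219.96773908 115.48633095] [ 2.55397196e-01  2.44634594e-01  1.71114844e+00  9.10979944e-04
  1.18102372e+00 -1.39462336e+00]
```

Request:
apply_moves(plan=[[[0,0,0.15],0,45],[[0,0,0.3],0,45],[[0,0,0.5],0,45],[[0,0,0.7],0,45],[[0,0,0.7],0,45]])

```text
clock: 5.37
eef_pos: [499.3, 219.2, 135.1]
tool_rot: [-0.039, 0.999, 0.0, 0.001]
ft_force: [0.1, -0.4, -1.2]
gripper_width: 0.674
finger_force: 55.0
```

The cap is off: it lifts freely and the force reading matches its weight. I'll carry it to the tray.

Request:
apply_moves(plan=[[[0,0,0.8],0,45],[[0,-0.3,1.6],0,45],[[0.1,-1.2,2.0],0,45],[[0.25,-2.3,2.0],0,45],[[0.4,-3.5,2.0],0,45]])

```text
clock: 5.78
eef_pos: [511.3, 113.8, 195.3]
tool_rot: [-0.041, 0.999, 0.0, 0.001]
ft_force: [0.8, 0.4, -1.3]
gripper_width: 0.671
finger_force: 55.0
```

Request:
apply_moves(plan=[[[0.15,-1.25,0],0,45],[[0.3,-2.5,0],0,45],[[0.45,-3.75,0],0,45],[[0.6,-5.0,0],0,45],[[0.7,-6.2,0],0,45]])

```text
clock: 6.2
eef_pos: [531.4, -74.0, 193.7]
tool_rot: [-0.039, 0.999, -0.0, -0.0]
ft_force: [1.1, 0.3, -0.9]
gripper_width: 0.674
finger_force: 55.0
```

Request:
apply_moves(plan=[[[0.15,-1.25,0],0,45],[[0.3,-2.5,-0.2],0,45],[[0.45,-3.6,-0.8],0,45],[[0.55,-4.4,-1.6],0,45],[[0.55,-4.65,-2.5],0,45]])

```text
clock: 6.62
eef_pos: [549.5, -216.5, 119.5]
tool_rot: [-0.038, 0.999, -0.002, 0.002]
ft_force: [1.1, 0.7, -1.6]
gripper_width: 0.672
finger_force: 55.0
```

Request:
apply_moves(plan=[[[0,0,-0.8],0,45],[[0,0,-1.5],0,45],[[0,0,-1.8],0,45],[[0,0,-1.8],0,45]])

```text
clock: 6.95
eef_pos: [545.5, -210.2, 61.7]
tool_rot: [-0.039, 0.999, 0.002, -0.003]
ft_force: [-0.8, -0.6, -0.5]
gripper_width: 0.677
finger_force: 55.0
```

Run:
```python
from h import *
s=snap('top'); snap('side','side2.png'); print(ctrl.state()['eef_pos'])
t=cloud(s)
f=cv2.cvtColor(s['frame'],cv2.COLOR_RGB2HSV)
s=dict(np.load('/tmp/side.npz')); W=cloud(s); f=cv2.cvtColor(s['frame'],cv2.COLOR_RGB2HSV)
m=((f[...,0]<8)|(f[...,0]>172))&(f[...,1]>150)&(f[...,2]>60)&(np.hypot(W[...,0]-549,W[...,1]+211)<60)
print('cap side pts',m.sum(),np.percentile(W[m],[2,50,98],axis=0).round(1) if m.sum() else '')
```

```text
[ 548.37554369 -211.49719137   65.38112331]
cap side pts 164 [[ 513.2 -231.9   52.4]
 [ 526.2 -196.4   70.2]
 [ 575.2 -180.9   80.1]]
```

View pics/side2.png

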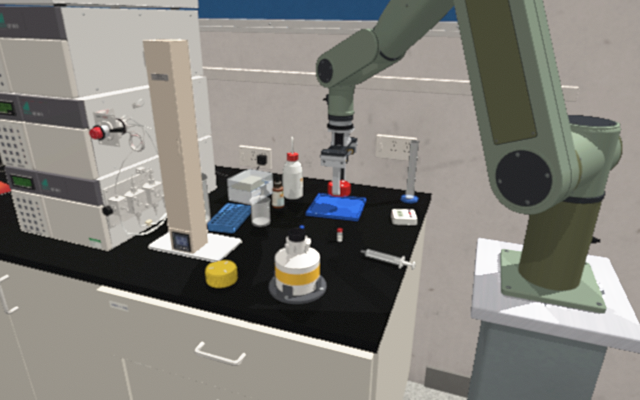

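The cap hangs level above the tray at (338,188). The jar is open, with the black sleeve visible at (297,240). I'll lower the cap.

Request:
apply_moves(plan=[[[0,0,-0.7],0,45],[[0,0,-1.2],0,45],[[0,0,-1.45],0,45],[[0,0,-1.45],0,45],[[0,0,-1.45],0,45]])

```text
clock: 7.47
eef_pos: [548.9, -211.7, 22.6]
tool_rot: [-0.04, 0.999, -0.0, 0.001]
ft_force: [0.4, 0.6, -2.1]
gripper_width: 0.675
finger_force: 55.0
```

Request:
apply_moves(plan=[[[0,0,-0.04],0,45],[[0,0,-0.08],0,45],[[0,0,-0.08],0,45]])

```text
clock: 7.72
eef_pos: [548.7, -211.8, 19.9]
tool_rot: [-0.039, 0.999, -0.0, 0.001]
ft_force: [-0.5, -0.3, -1.3]
gripper_width: 0.673
finger_force: 55.0
```

Request:
apply_moves(plan=[[[0,0,-0.03],0,45],[[0,0,-0.06],0,45],[[0,0,-0.06],0,45]])

```text
clock: 7.97
eef_pos: [548.6, -211.8, 18.7]
tool_rot: [-0.039, 0.999, -0.0, 0.0]
ft_force: [-2.2, 1.8, 5.3]
gripper_width: 0.674
finger_force: 55.0
```

Request:
apply_moves(plan=[[[0,0,-0.03],0,45],[[0,0,-0.06],0,45],[[0,0,-0.06],0,45]])

```text
clock: 8.22
eef_pos: [548.6, -211.7, 18.6]
tool_rot: [-0.04, 0.999, -0.0, 0.0]
ft_force: [-5.6, 4.2, 14.6]
gripper_width: 0.67
finger_force: 55.0
```

Request:
apply_moves(plan=[[[0,0,0.06],0,45],[[0,0,0.06],0,70],[[0,0,0.06],0,90],[[0,0,0.06],0,90],[[0,0,0.06],0,90]])

```text
clock: 8.63
eef_pos: [547.9, -211.4, 16.9]
tool_rot: [-0.039, 0.999, 0.0, -0.0]
ft_force: [-0.7, 0.4, -0.9]
gripper_width: 0.92
finger_force: 0.0
```

Request:
apply_moves(plan=[[[0,0,0],0,90],[[0,0,0.3],0,90],[[0,0,1.2],0,90],[[0,0,2.4],0,90],[[0,0,3.4],0,90]])

```text
clock: 9.05
eef_pos: [547.9, -211.4, 120.9]
tool_rot: [-0.039, 0.999, 0.0, -0.0]
ft_force: [1.0, -0.2, 0.0]
gripper_width: 0.956
finger_force: 0.0
```

Run:
```python
from h import *
a=snap('wrist'); s=snap('side'); t=snap('top'); print(ctrl.state()['eef_pos'],ctrl.state()['gripper_width'],ctrl.state()['joint_pos'])
cv2.imwrite('pics/rel.png',np.vstack([cv2.resize(a['frame'],(480,300))[:,:,::-1],cv2.resize(s['frame'][170:300,250:420,::-1],(480,300))]))
for n,s in (('side',s),('wrist',a),('top',t)):
    W=cloud(s); f=cv2.cvtColor(s['frame'],cv2.COLOR_RGB2HSV)
    red=((f[...,0]<8)|(f[...,0]>172))&(f[...,1]>120)&(f[...,2]>60)
    for nm,c,r in (('cap',(549,-211),60),('redv',(484,-12),30)):
        m=red&(np.hypot(W[...,0]-c[0],W[...,1]-c[1])<r)
        if m.sum()>4: print(n,nm,m.sum(),np.percentile(W[m],[3,50,97],axis=0).round(1).tolist())
    m=(W[...,2]>12)&(W[...,2]<36)&(np.hypot(W[...,0]-484,W[...,1]+12)<25)
    if m.sum()>4: print(n,'vialpts',m.sum(),np.percentile(W[m],[3,50,97],axis=0).round(1).tolist())
    m=(W[...,2]>126)&(W[...,2]<136)&(np.hypot(W[...,0]-498,W[...,1]-219)<22)
    if m.sum()>4: print(n,'mouth',m.sum(),np.percentile(W[m],[2,50,98],axis=0).round(1).tolist())
```

```text
[ 550.64804044 -212.90920616  123.4739473 ] 0.9587957390904271 [-5.15461931e-01  3.19488820e-01  1.59598616e+00 -3.25052599e-05
  1.21795868e+00 -2.16515811e+00]
side cap 283 [[518.0, -233.2, 8.5], [544.4, -191.0, 30.4], [571.1, -179.4, 35.3]]
side redv 12 [[475.7, -14.4, 28.3], [479.0, -11.7, 30.9], [483.9, -6.5, 32.7]]
side vialpts 34 [[474.5, -13.5, 12.8], [478.2, -9.8, 23.2], [483.5, -6.3, 32.6]]
side mouth 96 [[480.8, 201.6, 126.1], [498.4, 219.2, 129.0], [512.9, 237.2, 131.4]]
wrist cap 4718 [[518.9, -239.2, 27.5], [546.7, -212.8, 33.2], [575.2, -185.3, 34.5]]
wrist redv 257 [[476.3, -19.5, -1.8], [482.0, -13.6, 30.5], [489.3, 17.1, 32.2]]
wrist vialpts 432 [[476.0, -20.3, 13.6], [481.2, -17.7, 27.6], [486.5, -10.2, 32.1]]
top redv 29 [[476.4, -21.3, -2.4], [481.8, -13.4, 28.5], [492.0, -5.5, 33.5]]
top vialpts 22 [[474.4, -19.7, 14.6], [478.9, -14.5, 30.1], [484.3, -9.5, 33.6]]
top mouth 67 [[480.2, 200.8, 126.1], [497.4, 217.8, 129.2], [513.3, 234.8, 132.0]]
```

View pics/rel.png

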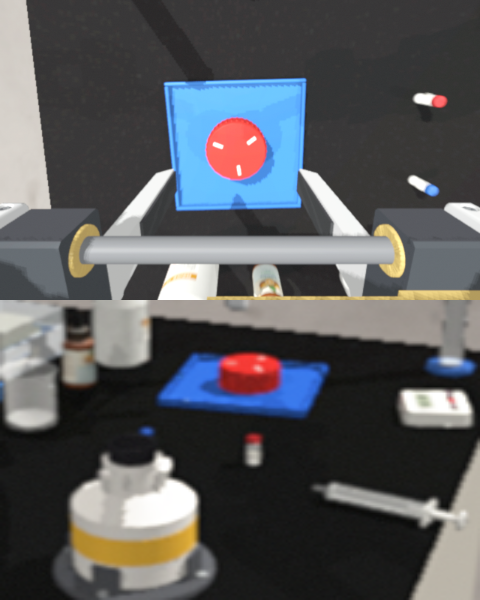

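The cap sits flat with its open side down in the tray: its top is at 34 mm (4 + 30), at (238,150) in the upper picture. The red vial stands at about (481,-14) and the mouth is at about (498,219). Next is the vial; the blue vial at (579,7) stays put.

Request:
apply_moves(plan=[[[-0.35,1.0,0],0,60],[[-0.8,2.3,0],0,50],[[-1.25,3.6,0],0,50],[[-1.7,4.9,0],0,50],[[-2.1,6.1,0],0,50]])

```text
clock: 9.62
eef_pos: [482.4, -26.4, 117.6]
tool_rot: [-0.039, 0.999, 0.001, -0.002]
ft_force: [0.4, -0.1, 0.5]
gripper_width: 0.639
finger_force: 0.0
```

Request:
apply_moves(plan=[[[-0.15,0.5,0],0,50],[[-0.15,0.5,0],0,50],[[-0.15,0.5,0],0,50],[[-0.15,0.5,0],0,50],[[-0.15,0.5,0],0,50]])

```text
clock: 10.03
eef_pos: [480.8, -14.6, 118.9]
tool_rot: [-0.039, 0.999, -0.0, -0.0]
ft_force: [0.6, -0.2, 0.4]
gripper_width: 0.53
finger_force: 0.0
```

Run:
```python
from h import *
a=snap('wrist'); st=ctrl.state(); print(st['eef_pos'],st['gripper_width'],st['qvel'].round(3))
W=cloud(a)
m=(W[...,2]>29)&(W[...,2]<36)&(np.hypot(W[...,0]-482,W[...,1]+13)<20)
p=W[m]; print(m.sum(), cv2.minEnclosingCircle(p[:,:2].astype(np.float32)), np.median(p,0))
v,u=np.nonzero(m); print(u.mean(),v.mean())
```

```text
[480.90380128 -14.65079424 119.02844497] 0.5338459234077837 [-0.001 -0.001 -0.001  0.002  0.002  0.003]
160 ((481.1481018066406, -14.178878784179688), 5.760460376739502) [481.05785832 -14.19273445  31.15091795]
316.26875 200.33125
```

Request:
apply_moves(plan=[[[0,0,-1.0],0,50],[[0,0,-2.0],0,50],[[0,0,-2.8],0,50],[[0,0,-3.2],0,50],[[0,0,-3.35],0,50]], squeeze=8)

```text
clock: 10.5
eef_pos: [478.5, -14.1, 16.1]
tool_rot: [-0.038, 0.999, 0.001, -0.003]
ft_force: [-1.0, -0.6, -0.5]
gripper_width: 0.536
finger_force: 0.0
```

Request:
apply_moves(plan=[[[0,0,0],0,50],[[0,0,0],0,30],[[0,0,0],0,20],[[0,0,0],0,14],[[0,0,0],0,8]], squeeze=8)

```text
clock: 10.92
eef_pos: [481.6, -13.7, 19.9]
tool_rot: [-0.039, 0.999, -0.0, 0.001]
ft_force: [0.3, 0.3, -1.1]
gripper_width: 0.281
finger_force: 0.0
```

Request:
apply_moves(plan=[[[0,0,0],0,8],[[0,0,0],0,8],[[0,0,0],0,8]], squeeze=8)

```text
clock: 11.17
eef_pos: [480.8, -13.4, 19.1]
tool_rot: [-0.039, 0.999, -0.0, 0.0]
ft_force: [-0.1, 0.5, 1.5]
gripper_width: 0.117
finger_force: 8.0
```

Gripped at about 11–12 mm. I'll lift it and carry it over the jar.

Request:
apply_moves(plan=[[[0,0,0.5],0,8],[[0,0,1.4],0,8],[[0,0,2.6],0,8],[[0,0,3.8],0,8],[[0,0.3,4.9],0,8]])

```text
clock: 11.58
eef_pos: [480.5, -5.2, 167.6]
tool_rot: [-0.039, 0.999, -0.0, 0.0]
ft_force: [0.3, -0.7, -0.6]
gripper_width: 0.119
finger_force: 8.0
```

Request:
apply_moves(plan=[[[0.05,1.0,0.3],0,8],[[0.15,2.1,0.5],0,8],[[0.25,3.2,0.5],0,8],[[0.35,4.3,0.5],0,8],[[0.45,5.4,0.5],0,8]])

```text
clock: 12.0
eef_pos: [493.9, 159.1, 181.2]
tool_rot: [-0.039, 0.999, 0.0, 0.0]
ft_force: [0.5, -0.4, 0.0]
gripper_width: 0.119
finger_force: 8.0
```

Request:
apply_moves(plan=[[[0.05,0.9,0],0,8],[[0.12,1.6,0],0,8],[[0.12,2.05,0],0,8],[[0.12,2.05,0],0,8],[[0.12,2.05,0],0,8]])

```text
clock: 12.42
eef_pos: [497.3, 218.9, 180.5]
tool_rot: [-0.04, 0.999, -0.0, -0.0]
ft_force: [-0.2, -0.4, -0.2]
gripper_width: 0.118
finger_force: 8.0
```

Request:
apply_moves(plan=[[[0,0,0],0,8],[[0,0,0],0,8]])

```text
clock: 12.58
eef_pos: [497.6, 217.8, 180.7]
tool_rot: [-0.039, 0.999, -0.0, -0.0]
ft_force: [-0.3, -0.1, -0.4]
gripper_width: 0.118
finger_force: 8.0
```

Run:
```python
from h import *
a=snap('wrist'); s=snap('side'); st=ctrl.state(); print(st['eef_pos'],st['gripper_width'],st['finger_force'])
cv2.imwrite('pics/jar.png',np.vstack([cv2.resize(a['frame'],(480,300))[:,:,::-1],cv2.resize(s['frame'][180:300,220:380,::-1],(400,300)) if 0 else cv2.resize(s['frame'][200:300,220:380,::-1],(480,300),interpolation=2)]))
for n,s in (('w',a),('s',s)):
    W=cloud(s)
    for lo,hi in ((126,134),):
        t=(np.hypot(W[...,0]-498,W[...,1]-219)<24)&(W[...,2]>lo)&(W[...,2]<hi)
        if t.sum()>5: print(n,t.sum(),cv2.minEnclosingCircle(W[t][:,:2].astype(np.float32)))
    f=cv2.cvtColor(s['frame'],cv2.COLOR_RGB2HSV)
    red=((f[...,0]<8)|(f[...,0]>172))&(f[...,1]>120)&(f[...,2]>60)&(W[...,2]>140)&(np.hypot(W[...,0]-498,W[...,1]-219)<40)
    if red.sum(): print(n,'vial red',red.sum(),np.percentile(W[red],[3,50,97],axis=0).round(1).tolist())
    t=(np.hypot(W[...,0]-498,W[...,1]-219)<12)&(W[...,2]>140)&(W[...,2]<185); 
    if t.sum(): print(n,'below',t.sum(),np.percentile(W[t],[1,50,99],axis=0).round(1).tolist())
```

```text
[497.74512229 217.88237556 180.77253004] 0.12229330334114506 7.999973153346218
w 450 ((498.3567199707031, 218.77359008789062), 17.8050479888916)
w vial red 422 [[492.8, 212.1, 189.0], [497.2, 217.3, 192.6], [502.8, 222.3, 193.9]]
w below 481 [[488.0, 210.1, 161.5], [492.7, 217.3, 177.2], [504.9, 225.3, 184.7]]
s 94 ((497.35247802734375, 220.08399963378906), 18.53727149963379)
s below 39 [[489.0, 210.4, 160.8], [494.0, 221.5, 168.8], [503.4, 229.4, 182.6]]
```

View pics/jar.png

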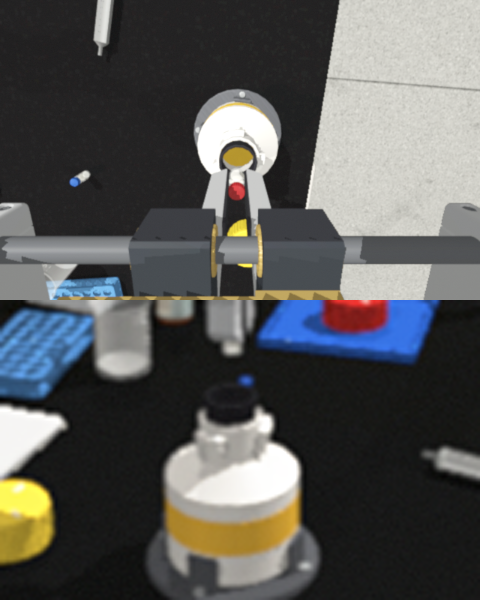

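The vial hangs upright above the mouth, with its red cap at (237,190) and the mouth at (238,155) in the wrist view. It is within 2 mm of centre. I'll lower it in and release.

Request:
apply_moves(plan=[[[0.02,0.04,-0.4],0,8],[[0.02,0.04,-0.8],0,8],[[0.02,0.04,-1.1],0,8],[[0.02,0.04,-1.2],0,8],[[0.02,0.04,-1.2],0,8]])

```text
clock: 13.1
eef_pos: [496.7, 219.8, 142.5]
tool_rot: [-0.039, 0.999, -0.0, -0.002]
ft_force: [0.0, 0.0, -0.2]
gripper_width: 0.119
finger_force: 8.0
```

Request:
apply_moves(plan=[[[0,0,0],0,8],[[0,0,0],0,8],[[0,0,0],0,40],[[0,0,0],0,40],[[0,0,0],0,40]])

```text
clock: 13.52
eef_pos: [498.6, 220.4, 145.3]
tool_rot: [-0.039, 0.999, 0.0, 0.001]
ft_force: [0.2, 0.9, 0.8]
gripper_width: 0.295
finger_force: 0.0
```

Request:
apply_moves(plan=[[[0,0,0],0,40],[[0,0,0.3],0,40],[[0,0,1.2],0,40],[[0,0,2.4],0,40],[[0,0,3.4],0,40]])

```text
clock: 13.93
eef_pos: [498.1, 220.2, 248.9]
tool_rot: [-0.039, 0.999, 0.0, 0.0]
ft_force: [0.9, 0.7, 0.1]
gripper_width: 0.426
finger_force: 0.0
```

Request:
apply_moves(plan=[[[-0.8,0,0],0,40],[[-1.6,0,0],0,40],[[-1.6,0,0],0,40],[[-1.6,0,0],0,40],[[-1.6,0,0],0,40]])

```text
clock: 14.35
eef_pos: [450.8, 220.3, 247.3]
tool_rot: [-0.039, 0.999, 0.0, 0.001]
ft_force: [-0.1, -0.0, 0.4]
gripper_width: 0.429
finger_force: 0.0
```

Run:
```python
from h import *
a=snap('wrist'); s=snap('side'); st=ctrl.state(); print(st['eef_pos'],st['gripper_width'],st['finger_force'],st['ft_force'])
cv2.imwrite('pics/fin.png',np.vstack([cv2.resize(a['frame'],(480,300))[:,:,::-1],cv2.resize(s['frame'][180:300,220:412,::-1],(480,300),interpolation=2)]))
```

```text
[450.9804642  220.19059502 246.81131647] 0.42781796921674825 0.0 [ 0.77345806 -0.31809717  0.22497754]
```

View pics/fin.png

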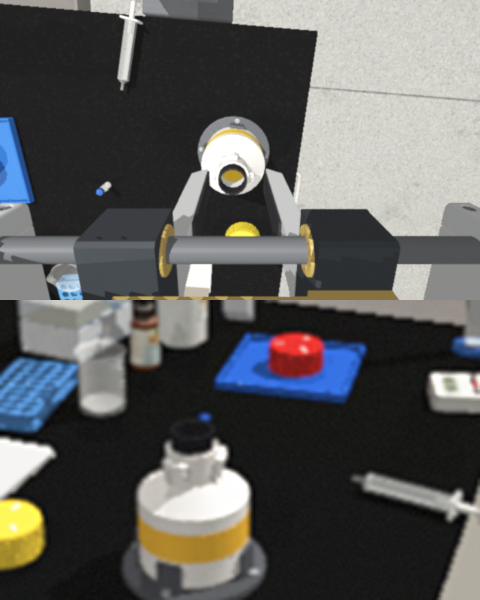

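The gripper is empty and the mouth at (232,178) is clear, with no vial on the worktop, so it fell inside. The cap lies flat in the tray and the blue vial still stands. I'll hand it in.

```bash
python3 -c "
from workcell import ctrl
print(ctrl.job_done())"
```

```text
the job is handed in; nothing more can be done
None
```

The red-capped vial is in the waste jar, the safety cap lies flat, open side down, in the blue tray, and the blue-capped vial still stands where it was; I handed the job in at about 14.5 s on the robot's clock (limit 54 s).

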